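# Trip the hidden tray catch of the coin box with the release pin

## Robot

A 6-joint arm with a two-finger parallel gripper is mounted at the origin on the work surface. World frame = base frame: x ahead of the robot, y to its left, z up, the work surface at z = 0. Lengths are in m, angles in degrees, forces in N, time in s.
With the tool pointing down it reaches from about 0.25 to 0.725 m from the base axis. Payload 9.7 kg.
Tool frame: the origin (TCP) lies at the very end of the fingers, on their centre line; the grasp point (between the pads) lies 19 mm behind it (bot.pinch_z is the distance from the TCP to the grasp point, in m); x points along the fingers, z is the direction in which the jaws open and shut, and the axes are right-handed (so a half turn about x gives the same grasp; the last joint's range is limited). The gripper opens to 85 mm and grips with 20 to 120 N. Pads are 22 mm wide; open, the fingers measure 114 mm over their backs; the gripper's body (76 mm by 85 mm) begins 54 mm behind the grasp point. The pads swing forward as they close: fully open they stand 13 mm farther back than shut.
Start: joints at [-63.598, 4.979, 10.078, 95.1, 0, 90], TCP at [0.245, -0.493, 0.231] pointing down, gripper open.
Joint ranges: [-179.16, 179.16], [-48.56, 103.87], [-65.8, 70.77], [-126.05, 130.52], [-82.76, 87.17], [-180, 180]. Speed limits (degrees/s): [127.2, 127.2, 147.25, 180, 180, 180].

## Interface

Orientations are given as [roll, pitch, yaw] about the fixed x, y, z axes, in that order (R = Rz(yaw) Ry(pitch) Rx(roll)).
In Python, from workcell import bot gives the robot as it stands.
- The arm moves only by the tool play_rows, never from a script. Its argument "rows" is a list of rows, each a list of 3 entries, a list of its own where there are three numbers: the shift along the tool's x, y, z in cm, then the turn about the tool's x in degrees, then the finger opening in cm, from 0 to 8.54. A call has 1 to 12 rows; each row is the pose to reach, as a shift and turn from the pose commanded when the call began, along the tool's axes at that moment; what a row does not reach only later rows make up. A row lasts 1/12 s, in which the tool goes at most 41.7 mm and 7.16 degrees, less where a joint would pass 70% of its speed; a pose out of reach is approached as far as the arm can. A call with a gripper value outside its range is refused whole. The fingers move at their own pace and stop on an object; "squeeze" is the grip in N (left out, the last holds). Time passes only in rows, so rows that repeat a pose let the fingers close. It gives the time, the measured TCP pose, the force and the opening at its end, in the units of the state.
- bot.get_obs(): the state, without advancing time (a new reading comes with each control period).
- bot.camera(name): name is "side" or "top" or "wrist"; returns (picture, depth): 480x640x3 uint8, blue, green, red; 480x640 float32, m along the optical axis (not along the pixel's ray), 0 where there is no reading.
- bot.camera_model(name): a dict with "fx", "fy", "cx", "cy" (pixels), "k1" (the pictures are not rectified: a ray, as slopes to the right and down, at radius r is drawn at 1 + k1 r^2 times it, then the intrinsics apply), "origin" and "attitude" of the camera in the world; the wrist camera has in their place "mount" (4x4, takes a point from camera to tool coordinates, whose origin is the TCP and whose axes are the tool frame's). Camera axes: x right, y down, z forward; pixel columns grow to the right and rows downward; lengths in m; the calibration is good to about 2 mm. A picture is of the moment at which its call begins: read the wrist's pose just before it. camera_model takes no time and is no camera call.
- bot.job_done(): hands the job in, once; it reports no verdict.
The state is a dict: "time": time; "q": joint angles; "qd": joint speeds; "joint_efforts": joint torques, N m; "ee_pos": TCP position; "tcp_rot": TCP orientation; "wrist_force": force on the tool from outside, world axes, zero at the start; "torque": the same for the moment, N m; "opening": finger opening in m.
Only numpy, scipy, OpenCV 4.12 (cv2) and the standard library are available. Lean on these libraries where they do the work, as an engineer would, in place of code of your own. Each camera call takes 0.05 s, during which the arm holds its last target.

## Task

Take the release pin out of its stand, lower it through the square opening in the top of the coin box, and slide it along the slot until you feel the hidden spring catch; push the catch gently, never with more than about 15 N, until the coin tray springs open. Then put the pin back upright in the hole of its stand, collar down on the block, and let go. Leave the loose parts lying on the ledge where they are.

Things in the scene. Friction and masses are not known exactly. Their poses are not given: they have to be found in the camera images.
- housing: Grey-painted sheet-steel coin box fixed to the ledge: 150 (x) x 130 (y) x 105 mm high. Origin: centre of its underside; +x points to the side where the tray comes out, z up. Its 4 mm top sheet has a keyhole-like opening: a square window and a narrower slot that runs from it to +y, both centred on x 0. Hollow inside, with a deck 49 mm below the top face.
- entry (a point): Centre of the square window, 22 x 22 mm, in the outer top face of the coin box (at x 0, y -30 mm, 105 mm above the ledge); axes as housing.
- slot_end (a point): Far end of the slot (at y +40 mm of the coin box) in the top face. The slot is 14 mm wide and runs from the window (y -19 mm) to here.
- catch_zone (a point): Fixed point of the coin box (x 0, y +5, 71.5 mm above the ledge) about which the hidden catch tab hangs: 30 mm wide in x, from 20 to 47 mm below the top face. Its flat face looks to the window (-y) and lies anywhere within 12 mm in y of this point, different each time and not measured.
- tray (a joint): Steel coin tray in the foot of the coin box; how far it is out along the box's +x, m: 0 shut, 0.050 fully out. The catch tab, pushed to +y by the pin, gives way against a spring (3.6 N at first, 0.9 N more per mm), lets go of the tray after 6 mm (9 N) and meets a rigid stop after 7.5 mm; over 15 N may bend it. A spring then drives the tray out by itself.
- pin: Loose release pin, 110 g, standing in the stand at the start. Origin: centre of its lower end (the tip), z along the pin up to the handle. Round steel shaft 8 mm diameter from z 0 to 75 mm (the lowest 4 mm tapered), round steel collar 28 mm diameter from 75 to 80 mm, square wooden handle 18 x 18 mm (sides along its x and y) from 80 to 130 mm.
- pin_tip (a point): The tip of the pin: the same point as its origin.
- stand: Wooden block 80 x 80 x 85 mm high, fixed to the ledge, with one upright 13 mm hole right through its centre, slightly chamfered. Origin: centre of its underside. With the pin in it the collar rests on the block, so the tip is 10 mm above the ledge.
- stand_hole (a point): Centre of the mouth of the hole in the stand's top face.
- star: Bystander: flat five-pointed blue plastic star rollover, 62 mm across, 14 mm high. Origin: centre of its underside.
- crank: Bystander: aluminium flipper crank, 82 mm long in x, up to 20 mm high. Origin: about the middle of its underside.
- bushing: Bystander: cream nylon bushing, 26 mm across, 22 mm high, standing. Origin: centre of its underside.
- plunger: Bystander: rusty iron plunger housing, 50 mm square foot, 55 mm high, standing. Origin: centre of its underside.
Not all that is in view belongs to the job. There is more than one size of the pin; the job needs the larger.

How it is judged:
By the outcome, as a careful person would: the job done as asked, in the order asked, and still so for the second after the job is handed in, with the robot touching nothing.
It also fails if it takes over 64 s, if anything falls off the work surface, if the arm or the gripper's body presses on something with over 40 N, if the wrist force passes 120 N, or if a joint passes its speed limit or range.

## Working session

There is one attempt and no reset: what is moved stays moved. The work goes in short steps, Python scripts to look and compute and a tool call to move; the robot and the scene stay as the last step left them, time stands still between calls to the robot, and variables do not carry over. Pictures are saved under pics/ and viewed, and the job is handed in when it is done.

Besides the shell and the picture viewer there is one more tool, called as name(argument=value, ...) on one line, values as JSON. play_rows: Moves the arm, as the interface text tells. Its arguments: {"type":"object","properties":{"rows":{"type":"array"},"squeeze":{"type":"number"}},"required":["rows"]}

```bash
ls; mkdir -p pics; python3 - <<'E'
from workcell import bot
import cv2
print(bot.get_obs()); print(bot.pinch_z)
for n in ("side","top","wrist"):
    im,d=bot.camera(n); cv2.imwrite(f"pics/{n}0.png",im)
    import numpy as np; np.save(f"pics/{n}0.npy",d)
    print(n,bot.camera_model(n))
E
```

```text
pics
{'time': 0.0, 'q': array([-6.35984022e+01,  5.00996591e+00,  1.00339241e+01,  9.50984912e+01,
        3.44288717e-04,  8.99992077e+01]), 'qd': array([-0.06109255,  0.0028099 , -0.02503267, -0.07426862, -0.07067421,
        0.01399339]), 'joint_efforts': array([-4.18761711e-04, -5.20389032e+01,  4.64800715e+01,  1.64864247e-02,
       -8.06374555e-05, -7.13425948e-06]), 'ee_pos': array([ 0.24446411, -0.49243143,  0.2305892 ]), 'tcp_rot': array([179.73454453,  89.92546622, 116.13693436]), 'wrist_force': array([ 0.275372  ,  0.39258535, -0.26229187]), 'torque': array([ 0.04082978,  0.00087868, -0.05851374]), 'opening': 0.08535733358384917}
0.0187
side {'fx': 530.6869798099021, 'fy': 530.6869798099021, 'cx': 317.9337404466534, 'cy': 241.6419492439287, 'k1': 0.039986125567352426, 'origin': array([ 0.28431424, -0.80642638,  0.8770845 ]), 'attitude': array([-133.57923698,   -0.36187144,  -17.2860567 ])}
top {'fx': 566.681907267508, 'fy': 566.681907267508, 'cx': 319.8286416338836, 'cy': 240.8966058923832, 'k1': -0.17436203820320112, 'origin': array([ 0.39219748, -0.01966039,  1.576959  ]), 'attitude': array([-174.28695061,    0.33138095,  -90.76175912])}
wrist {'fx': 392.85067575330095, 'fy': 392.85067575330095, 'cx': 323.00553228524575, 'cy': 238.24882457905701, 'k1': -0.04831696086513657, 'mount': array([[ 6.15423534e-04, -2.62772885e-01,  9.64857519e-01,
        -1.41905475e-01],
       [ 3.62007070e-04, -9.64857580e-01, -2.62773133e-01,
         6.67607393e-02],
       [ 9.99999745e-01,  5.11002014e-04, -4.98670419e-04,
        -1.27704423e-04],
       [ 0.00000000e+00,  0.00000000e+00,  0.00000000e+00,
         1.00000000e+00]])}
```

View pics/side0.png

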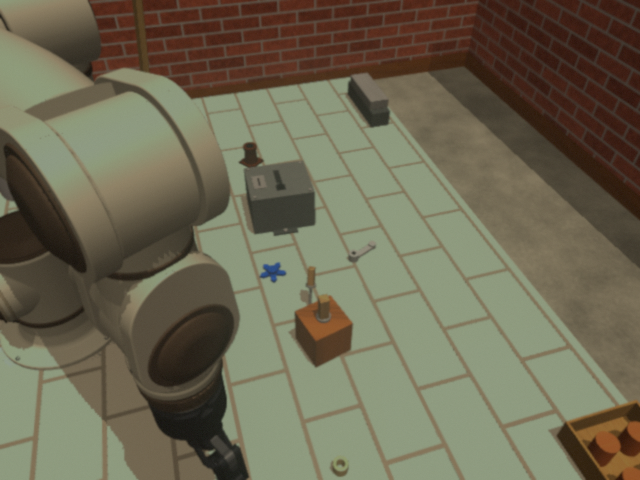

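View pics/top0.png

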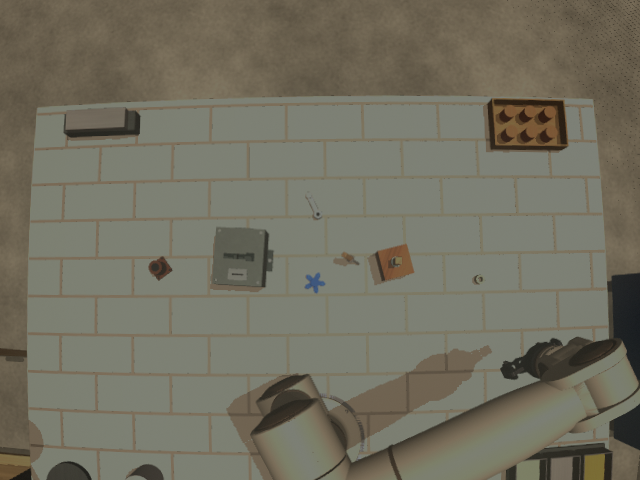

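View pics/wrist0.png

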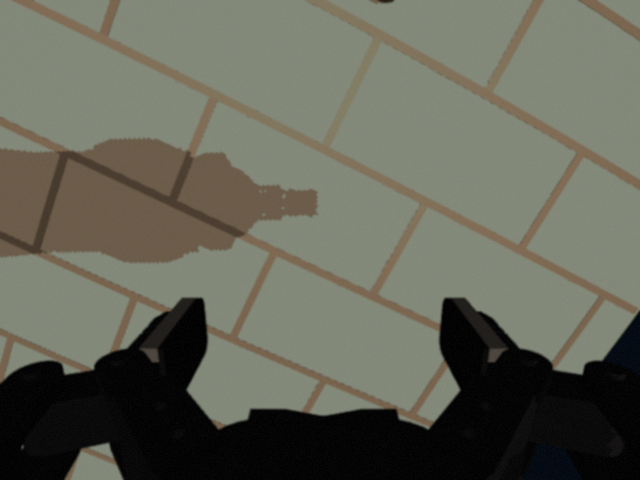

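```bash
python3 - <<'E'
import cv2
t=cv2.imread("pics/top0.png"); s=cv2.imread("pics/side0.png")
cv2.imwrite("pics/c1.png",cv2.resize(t[215:305,195:295],None,fx=6,fy=6,interpolation=cv2.INTER_CUBIC))
cv2.imwrite("pics/c2.png",cv2.resize(t[230:295,325:425],None,fx=8,fy=8,interpolation=cv2.INTER_CUBIC))
cv2.imwrite("pics/c3.png",cv2.resize(s[150:250,230:330],None,fx=6,fy=6,interpolation=cv2.INTER_CUBIC))
cv2.imwrite("pics/c4.png",cv2.resize(s[255:370,270:370],None,fx=5,fy=5,interpolation=cv2.INTER_CUBIC))
E
```

```text
(no output)
```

View pics/c1.png

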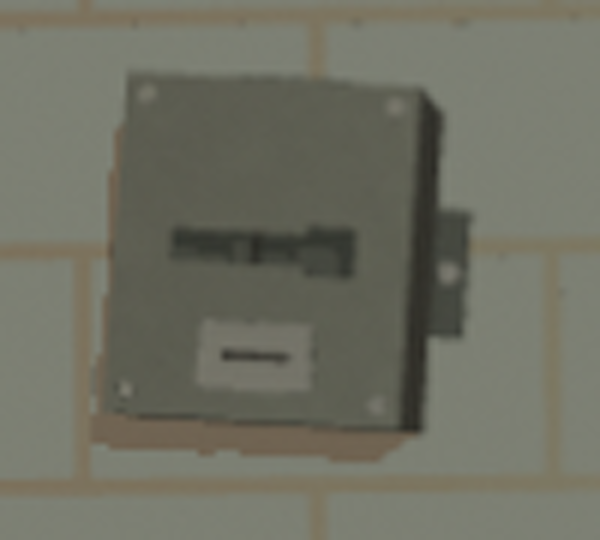

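View pics/c2.png

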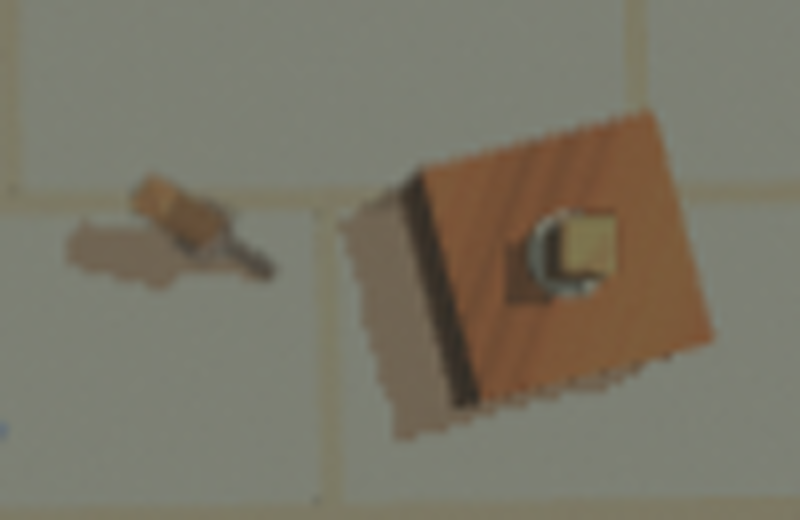

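View pics/c3.png

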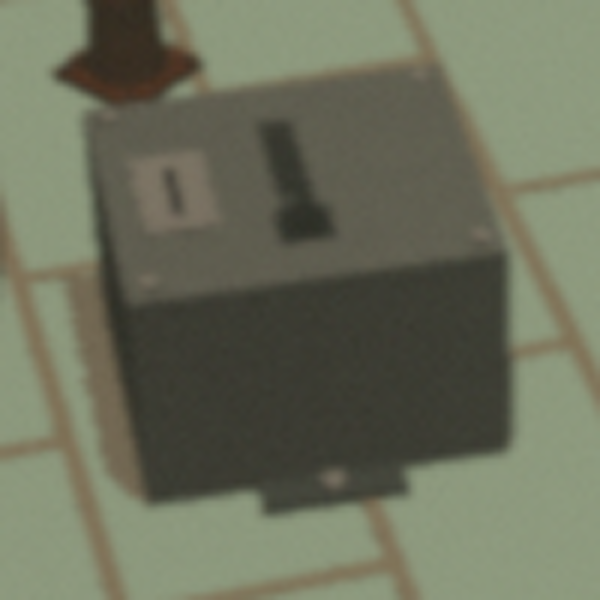

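View pics/c4.png

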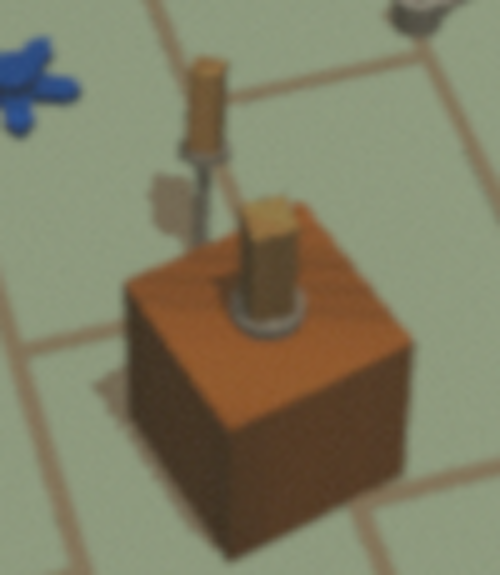

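```bash
cat > h.py <<'E'
import numpy as np, cv2
from scipy.spatial.transform import Rotation as R
def rot(a): return R.from_euler('xyz',a,degrees=True).as_matrix()
def campose(m,obs=None):
    if 'mount' in m:
        T=np.eye(4);T[:3,:3]=rot(obs['tcp_rot']);T[:3,3]=obs['ee_pos'];T=T@m['mount']
        return T[:3,:3],T[:3,3]
    return rot(m['attitude']),np.array(m['origin'])
def ray(m,uv):
    uv=np.atleast_2d(uv).astype(float)
    d=np.c_[(uv[:,0]-m['cx'])/m['fx'],(uv[:,1]-m['cy'])/m['fy']]
    s=d.copy()
    for _ in range(20): s=d/(1+m['k1']*(s**2).sum(1,keepdims=True))
    return np.c_[s,np.ones(len(s))]
def at_z(m,uv,z,obs=None):
    Rm,o=campose(m,obs); r=ray(m,uv)@Rm.T
    return o+r*((z-o[2])/r[:,2])[:,None]
def at_depth(m,uv,d,obs=None):
    Rm,o=campose(m,obs); return o+(ray(m,uv)*np.atleast_1d(d)[:,None])@Rm.T
def proj(m,P,obs=None):
    Rm,o=campose(m,obs); c=(np.atleast_2d(P)-o)@Rm; s=c[:,:2]/c[:,2:]
    s=s*(1+m['k1']*(s**2).sum(1,keepdims=True)); return s*[m['fx'],m['fy']]+[m['cx'],m['cy']]
E
python3 - <<'E'
from workcell import bot
from h import *
m=bot.camera_model("top"); d=np.load("pics/top0.npy")
c1=lambda p:np.array(p)/6+[195,215]
c2=lambda p:np.array(p)/8+[325,230]
np.set_printoptions(precision=4,suppress=True)
print("box corners",at_z(m,[c1(p) for p in [(128,72),(420,90),(405,430),(105,412)]],.105))
print("window/slot pts",at_z(m,[c1(p) for p in [(330,252),(355,252),(172,244)]],.105))
print("stand corners",at_z(m,[c2(p) for p in [(420,170),(652,110),(715,342),(478,402)]],.085))
print("handle top",at_z(m,[c2(p) for p in [(565,218),(615,216),(615,275),(562,277)]],.14))
print("collar c",at_z(m,c2((570,253)),.09))
for p in [c2((590,245)),c2((150,190)),c2((200,230)),c2((260,268)),c1((250,350))]:
    u,v=np.round(p).astype(int); print(p,at_depth(m,p,d[v,u]))
E
```

```text
box corners [[0.5801 0.2592 0.105 ]
 [0.5703 0.1302 0.105 ]
 [0.4221 0.1375 0.105 ]
 [0.4311 0.2688 0.105 ]]
window/slot pts [[0.4998 0.1699 0.105 ]
 [0.4997 0.1589 0.105 ]
 [0.5042 0.2393 0.105 ]]
stand corners [[ 0.5119 -0.1652  0.085 ]
 [ 0.5308 -0.2429  0.085 ]
 [ 0.4535 -0.2618  0.085 ]
 [ 0.435  -0.1826  0.085 ]]
handle top [[ 0.4915 -0.2058  0.14  ]
 [ 0.4919 -0.2218  0.14  ]
 [ 0.4731 -0.2213  0.14  ]
 [ 0.4727 -0.2043  0.14  ]]
collar c [[ 0.4834 -0.2136  0.09  ]]
[398.75  260.625] [[ 0.483  -0.214   0.1371]]
[343.75 253.75] [[ 0.5064 -0.0756  0.0876]]
[350.   258.75] [[ 0.4949 -0.0933  0.059 ]]
[357.5 263.5] [[ 0.4847 -0.1162  0.0104]]
[236.6667 273.3333] [[0.4576 0.2052 0.1036]]
```

```bash
cat >> h.py <<'E'
def plan(obs,target,zdir=None):
    """shift in tool axes (cm) and turn about tool x (deg) so tool z -> ±zdir (xy angle in deg)"""
    Rm=rot(obs['tcp_rot']); s=Rm.T@(np.array(target)-obs['ee_pos'])*100
    out=[]
    if zdir is not None:
        for a in (zdir,zdir+180):
            w=np.array([np.cos(np.radians(a)),np.sin(np.radians(a)),0]); l=Rm.T@w
            out.append(np.degrees(np.arctan2(-l[1],l[2])))
    return np.round(s,2),np.round(out,1)
E
python3 - <<'E'
from workcell import bot
from h import *
o=bot.get_obs(); print(rot(o['tcp_rot']).round(3))
print(plan(o,[.483,-.213,.26],90), plan(o,[.483,-.213,.26],0))
E
```

```text
[[-0.     0.896  0.445]
 [ 0.001  0.445 -0.896]
 [-1.     0.    -0.001]]
(array([ -2.91,  33.79, -14.43]), array([-153.6,   26.4])) (array([ -2.91,  33.79, -14.43]), array([-63.6, 116.4]))
```

play_rows(rows=[[[-1, 8.5, -3.6], 10, 8.5], [[-2, 17, -7.2], 18, 8.5], [[-2.9, 25.5, -10.8], 26.4, 8.5], [[-2.9, 33.8, -14.4], 26.4, 8.5], [[-2.9, 33.8, -14.4], 26.4, 8.5], [[-2.9, 33.8, -14.4], 26.4, 8.5], [[-2.9, 33.8, -14.4], 26.4, 8.5], [[-2.9, 33.8, -14.4], 26.4, 8.5], [[-2.9, 33.8, -14.4], 26.4, 8.5], [[-2.9, 33.8, -14.4], 26.4, 8.5], [[-2.9, 33.8, -14.4], 26.4, 8.5], [[-2.9, 33.8, -14.4], 26.4, 8.5]], squeeze=60)

```text
time: 1.15
ee_pos: [0.4832, -0.2132, 0.26]
tcp_rot: [-88.1, 90.0, -178.0]
wrist_force: [-0.4, 0.3, -0.2]
opening: 0.0852
```

```bash
python3 - <<'E'
from workcell import bot
from h import *
import pickle
o=bot.get_obs(); im,d=bot.camera("wrist"); cv2.imwrite("pics/w1.png",im); pickle.dump((o,d),open("pics/w1.pkl","wb"))
print(o['time'],o['q'],o['ee_pos'],o['tcp_rot'])
E
```

```text
1.15 [-2.38015082e+01  2.74294430e+00  1.09333043e+01  9.82332883e+01
 -2.07417616e-02  1.56122083e+02] [ 0.48318664 -0.21323866  0.25996011] [ -88.0894083    89.95232334 -178.01299127]
```

View pics/w1.png

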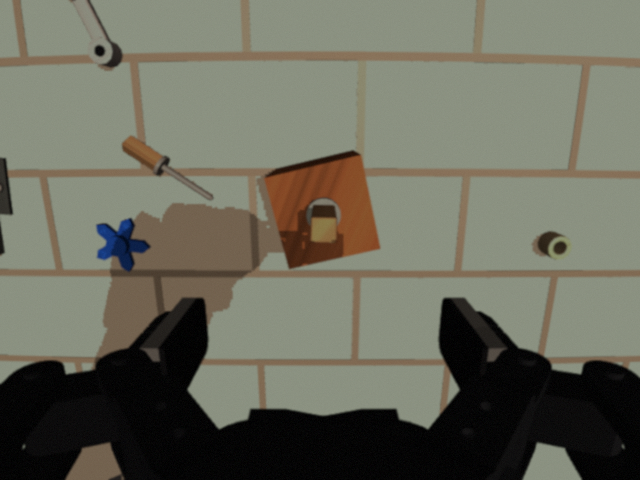

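```bash
python3 - <<'E'
import cv2
t=cv2.imread("pics/w1.png")
cv2.imwrite("pics/w1c.png",cv2.resize(t[145:275,255:385],None,fx=6,fy=6,interpolation=cv2.INTER_CUBIC)[:600])
cv2.imwrite("pics/w1c.png",cv2.resize(t[145:275,255:385],(585,585),interpolation=cv2.INTER_CUBIC))
E
```

```text
(no output)
```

View pics/w1c.png

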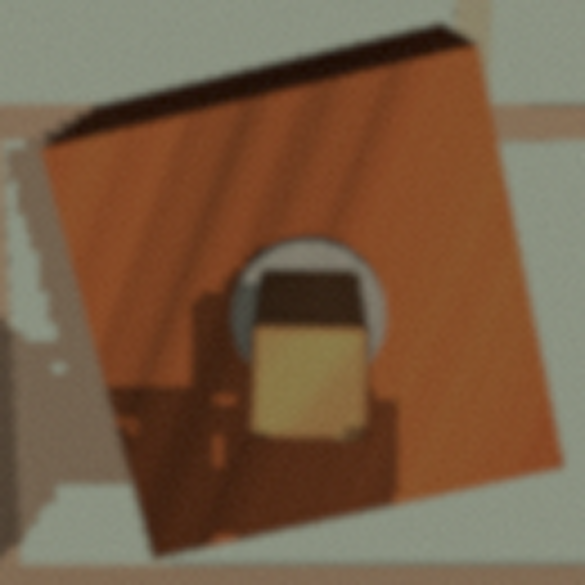

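```bash
python3 - <<'E'
from workcell import bot
from h import *
import pickle
np.set_printoptions(precision=4,suppress=True)
o,d=pickle.load(open("pics/w1.pkl","rb")); m=bot.camera_model("wrist")
f=lambda p:np.array(p)/4.5+[255,145]
C=at_z(m,[f(p) for p in [(45,146),(476,45),(564,465),(155,556)]],.085,o); print(C,C.mean(0))
H=at_z(m,[f(p) for p in [(252,326),(366,324),(366,434),(250,437)]],.14,o); print(H,H.mean(0))
K=at_z(m,[f(p) for p in [(230,313),(388,318)]],.09,o); print(K,K.mean(0))
K=at_z(m,[f(p) for p in [(310,238)]],.09,o); print(K,"- far edge x")
E
```

```text
[[ 0.5139 -0.1662  0.085 ]
 [ 0.5317 -0.2427  0.085 ]
 [ 0.4546 -0.2612  0.085 ]
 [ 0.4364 -0.1842  0.085 ]] [ 0.4842 -0.2136  0.085 ]
[[ 0.493  -0.2047  0.14  ]
 [ 0.4934 -0.2219  0.14  ]
 [ 0.4761 -0.2221  0.14  ]
 [ 0.4756 -0.2042  0.14  ]] [ 0.4845 -0.2132  0.14  ]
[[ 0.4846 -0.1992  0.09  ]
 [ 0.4837 -0.2276  0.09  ]] [ 0.4841 -0.2134  0.09  ]
[[ 0.4982 -0.2135  0.09  ]] - far edge x
```

```bash
python3 - <<'E'
from workcell import bot
from h import *
o=bot.get_obs(); print(plan(o,[.4843,-.2134,.098],-90.5))
E
```

```text
(array([16.2 ,  0.17, -0.05]), array([   0.5, -179.5]))
```

play_rows(rows=[[[4, 0.17, -0.05], 0.5, 5], [[8, 0.17, -0.05], 0.5, 5], [[12, 0.17, -0.05], 0.5, 5], [[14, 0.17, -0.05], 0.5, 5], [[16.2, 0.17, -0.05], 0.5, 5], [[16.2, 0.17, -0.05], 0.5, 5], [[16.2, 0.17, -0.05], 0.5, 5], [[16.2, 0.17, -0.05], 0.5, 5]])

```text
time: 1.87
ee_pos: [0.485, -0.2139, 0.0999]
tcp_rot: [64.7, 89.9, -25.9]
wrist_force: [0.6, -0.7, 1.1]
opening: 0.0502
```

play_rows(rows=[[[0, 0, 0], 0, 1.5], [[0, 0, 0], 0, 1.5], [[0, 0, 0], 0, 1.5], [[0, 0, 0], 0, 1.5], [[0, 0, 0], 0, 1.5], [[0, 0, 0], 0, 1.5], [[0, 0, 0], 0, 1.5], [[0, 0, 0], 0, 1.5], [[0, 0, 0], 0, 1.5], [[0, 0, 0], 0, 1.5]], squeeze=60)

```text
time: 2.7
ee_pos: [0.4856, -0.2133, 0.0997]
tcp_rot: [56.2, 89.9, -34.3]
wrist_force: [0.3, -1.1, 6.6]
opening: 0.0174
```

```bash
python3 - <<'E'
from workcell import bot
from h import *
import pickle
o=bot.get_obs(); im,d=bot.camera("wrist"); cv2.imwrite("pics/w2.png",im); pickle.dump((o,d),open("pics/w2.pkl","wb"))
print(o['time'],o['ee_pos'],o['tcp_rot'],o['wrist_force'],o['opening'],o['torque'])
E
```

```text
2.7 [ 0.48560123 -0.21325316  0.09972665] [ 56.20347978  89.86292601 -34.29116163] [ 0.29673574 -1.1122815   6.62848484] 0.017405894585862603 [-0.15019297  0.23284105  0.03165562]
```

View pics/w2.png

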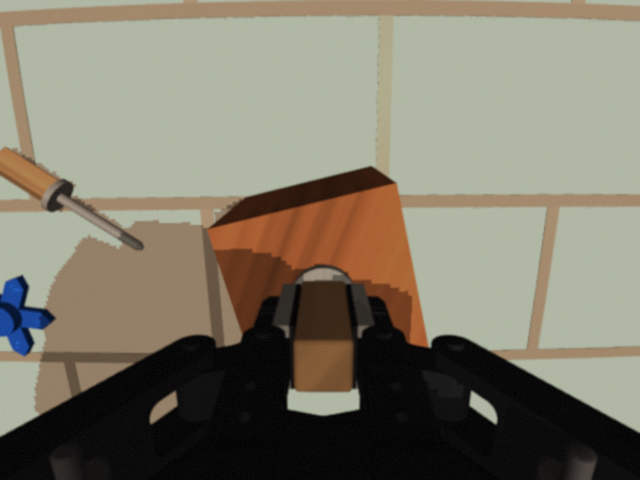

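play_rows(rows=[[[-1, 0, 0], 0, 1.5], [[-3, 0, 0], 0, 1.5], [[-6, 0, 0], 0, 1.5], [[-10, 0, 0], 0, 1.5], [[-14, 0, 0], 0, 1.5], [[-14, 0, 0], 0, 1.5], [[-14, 0, 0], 0, 1.5], [[-14, 0, 0], 0, 1.5]])

```text
time: 3.42
ee_pos: [0.485, -0.2128, 0.2381]
tcp_rot: [-126.7, 90.0, 142.8]
wrist_force: [-0.3, 0.6, -2.0]
opening: 0.0171
```

```bash
python3 - <<'E'
from workcell import bot
from h import *
import pickle
o=bot.get_obs(); im,d=bot.camera("wrist"); cv2.imwrite("pics/w3.png",im); pickle.dump((o,d),open("pics/w3.pkl","wb"))
im,d=bot.camera("side"); cv2.imwrite("pics/s3.png",im[180:480,200:440])
cv2.imwrite("pics/s3.png",cv2.resize(im[180:400,240:440],None,fx=3,fy=3)[:600])
print(o['time'],o['ee_pos'],o['tcp_rot'],o['wrist_force'],o['opening'],o['torque'])
print(plan(o,[.474,.169,.24],-90-3.5))
E
```

```text
3.4167 [ 0.4849722  -0.21275193  0.23808399] [-126.67199604   89.98106509  142.83848933] [-0.34495072  0.55410556 -1.99025737] 0.01707843566601327 [-0.01597193  0.02702552  0.03399801]
(array([ -0.18,  -1.42, -38.16]), array([   3., -177.]))
```

View pics/w3.png

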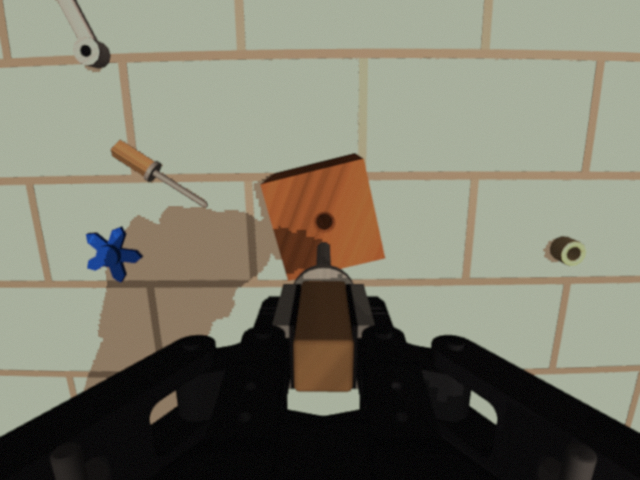

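View pics/s3.png

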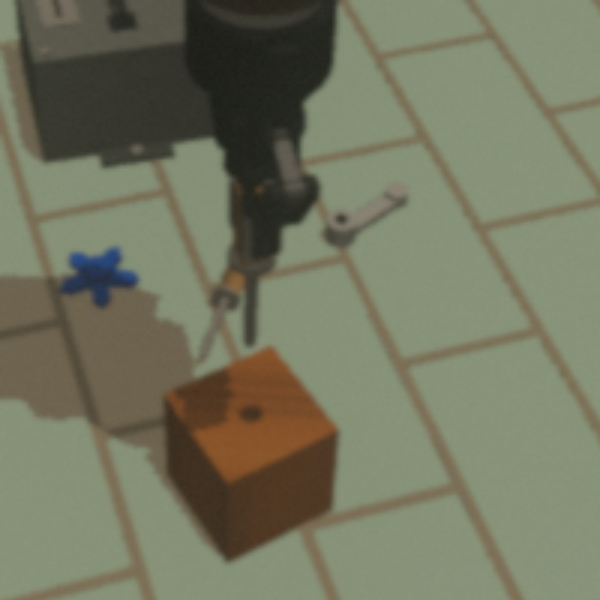

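play_rows(rows=[[[-1, 0.3, -3], 1, 1.5], [[-1, 0.6, -7], 3, 1.5], [[-1, 0.9, -11], 3, 1.5], [[-1, 1.1, -15], 3, 1.5], [[-1, 1.1, -19], 3, 1.5], [[-1, 1.1, -23], 3, 1.5], [[-1, 1.1, -27], 3, 1.5], [[-1, 1.1, -31], 3, 1.5], [[-1, 1.1, -35], 3, 1.5], [[-1, 1.1, -38.2], 3, 1.5], [[-1, 1.1, -38.2], 3, 1.5], [[-1, 1.1, -38.2], 3, 1.5]])

```text
time: 4.52
ee_pos: [0.4983, 0.0061, 0.2482]
tcp_rot: [-178.1, 88.2, 91.7]
wrist_force: [-0.9, -0.4, -1.5]
opening: 0.0172
```

play_rows(rows=[[[0, 0, 0], 0, 1.5], [[0, 0, 0], 0, 1.5], [[0, 0, 0], 0, 1.5]])

```text
time: 4.77
ee_pos: [0.4982, 0.0066, 0.2483]
tcp_rot: [-178.5, 88.2, 91.3]
wrist_force: [-0.1, -0.1, -1.7]
opening: 0.0172
```

```bash
python3 - <<'E'
from workcell import bot
from h import *
import pickle
o=bot.get_obs(); im,d=bot.camera("wrist"); cv2.imwrite("pics/w4.png",im); pickle.dump((o,d),open("pics/w4.pkl","wb"))
cv2.imwrite("pics/w4c.png",cv2.resize(im[120:320,200:420],None,fx=3,fy=3,interpolation=cv2.INTER_CUBIC))
print(o['time'],o['q'],o['ee_pos'],o['tcp_rot'],o['wrist_force'],o['opening'],o['torque'])
# tip & hole from w3
m=bot.camera_model("wrist"); o3,d3=pickle.load(open("pics/w3.pkl","rb"))
print("hole",at_z(m,(325,221),.085,o3))
print("tip px if nominal",proj(m,[o3['ee_pos']-[0,0,.0897]],o3), proj(m,[o['ee_pos']-[0,0,.0897]],o))
E
```

```text
4.7667 [ -0.25861677  -1.66957038   5.16472436  96.88362392   1.77860877
 179.94542883] [0.4982434  0.00659686 0.24833893] [-178.46564201   88.22070751   91.32954667] [-0.1303552  -0.11321912 -1.74205973] 0.017232563662389525 [-0.03641154  0.00223398  0.02928899]
hole [[ 0.48491629 -0.21387577  0.085     ]]
tip px if nominal [[323.60616172 243.7524512 ]] [[328.11735934 243.69437034]]
```

View pics/w4.png

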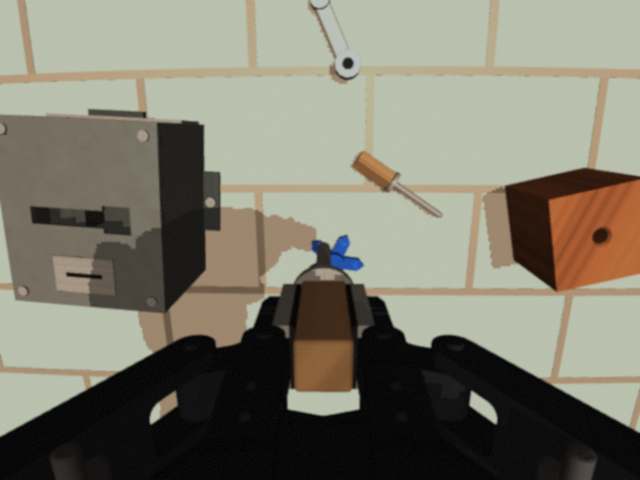

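View pics/w4c.png

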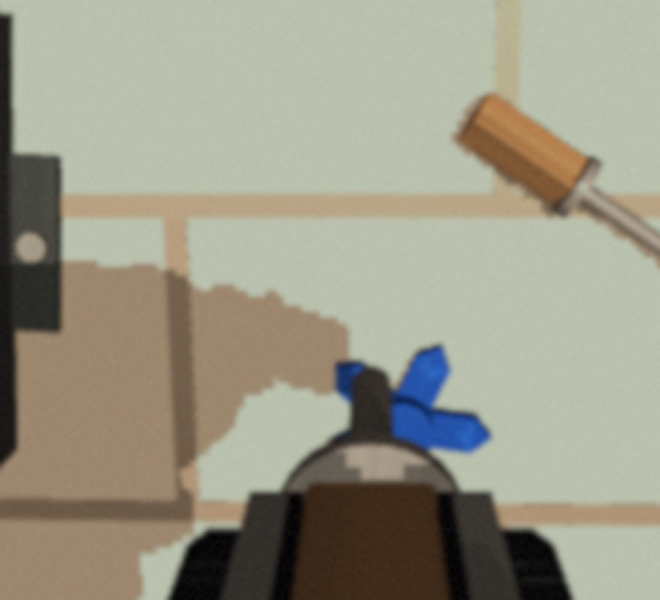

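```bash
python3 - <<'E'
import cv2
t=cv2.imread("pics/w4.png")
cv2.imwrite("pics/w4b.png",cv2.resize(t[185:255,10:150],None,fx=5.5,fy=5.5,interpolation=cv2.INTER_CUBIC))
E
```

```text
(no output)
```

View pics/w4b.png

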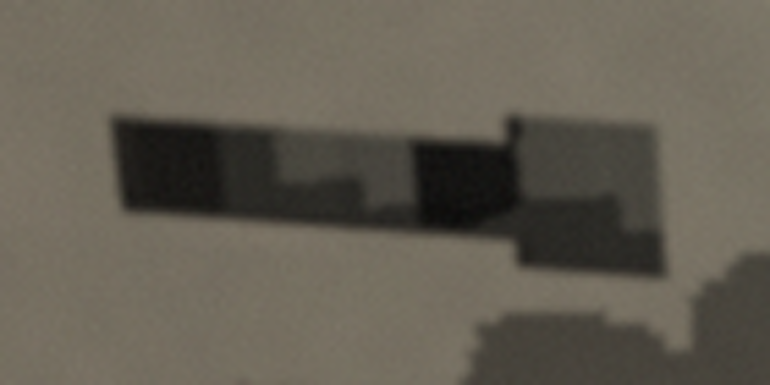

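```bash
python3 - <<'E'
from workcell import bot
from h import *
import pickle
np.set_printoptions(precision=4,suppress=True)
o,d=pickle.load(open("pics/w4.pkl","rb")); m=bot.camera_model("wrist")
f=lambda p:np.array(p)/5.5+[10,185]
W=at_z(m,[f(p) for p in [(510,118),(655,125),(665,275),(518,265)]],.105,o); print(W,W.mean(0))
S=at_z(m,[f(p) for p in [(113,118),(125,210)]],.105,o); print(S,S.mean(0))
v=S.mean(0)-W.mean(0); print(np.linalg.norm(v),np.degrees(np.arctan2(-v[0],v[1])))
ob=bot.get_obs(); print(plan(ob,[W.mean(0)[0],W.mean(0)[1],.25],90-3.5))
E
```

```text
[[0.5112 0.1793 0.105 ]
 [0.5102 0.1585 0.105 ]
 [0.4888 0.1599 0.105 ]
 [0.4902 0.1814 0.105 ]] [0.5001 0.1698 0.105 ]
[[0.5114 0.2387 0.105 ]
 [0.4981 0.2396 0.105 ]] [0.5047 0.2391 0.105 ]
0.06948245545574784 -3.809542234801173
(array([  0.34,   0.13, -16.31]), array([-176.7,    3.3]))
```

play_rows(rows=[[[0, 0, 0], -7, 1.5], [[0, 0, 0], -14, 1.5], [[0, 0, 0], -21, 1.5], [[0, 0, 0], -28, 1.5], [[0, 0, 0], -35, 1.5], [[0, 0, 0], -42, 1.5]])

```text
time: 5.32
ee_pos: [0.4982, 0.0069, 0.2483]
tcp_rot: [139.1, 88.2, 91.3]
wrist_force: [0.0, 0.8, -1.6]
opening: 0.0176
```

```bash
python3 - <<'E'
from workcell import bot
from h import *
o=bot.get_obs(); print(o['q'],o['ee_pos'],rot(o['tcp_rot']).round(4))
print(plan(o,[.5001,.1698,.25],90-3.8))
E
```

```text
[ -0.22467158  -1.66985983   5.16469507  96.88237735   1.77952237
 137.59764845] [0.49824814 0.00689655 0.24834132] [[-7.000e-04  7.411e-01  6.714e-01]
 [ 3.110e-02  6.711e-01 -7.407e-01]
 [-9.995e-01  2.030e-02 -2.350e-02]]
(array([  0.34,  11.07, -11.95]), array([-134.,   46.]))
```

```bash
cat >> h.py <<'E'
L=.0897; EY=-.0007
def tip(o): return o['ee_pos']+rot(o['tcp_rot'])@np.array([L,EY,0])
def plan_tip(o,target,zdir=None):
    s,t=plan(o,target,zdir); 
    out=[]
    for a in (t if len(t) else [0]):
        Rm=rot(o['tcp_rot'])@R.from_euler('x',a,degrees=True).as_matrix()
        ee=np.array(target)-Rm@np.array([L,EY,0]); out.append((float(a),plan(o,ee)[0]))
    return out
E
python3 - <<'E'
from workcell import bot
from h import *
o=bot.get_obs(); print(tip(o)); print(plan_tip(o,[.5001,.1698,.145],90-3.8))
E
```

```text
[0.49766547 0.00921255 0.15867038]
[(-134.0, array([  1.86,  10.81, -11.75])), (46.0, array([  1.86,  10.91, -11.65]))]
```

play_rows(rows=[[[0, 2, -2], -7, 1.5], [[0, 4, -4], -14, 1.5], [[0, 6, -6.5], -21, 1.5], [[0, 8, -9], -28, 1.5], [[0, 10, -11], -35, 1.5], [[0.5, 10.8, -11.7], -42, 1.5], [[1.2, 10.8, -11.7], -49, 1.5], [[1.8, 10.8, -11.7], -56, 1.5], [[1.8, 10.8, -11.7], -63, 1.5], [[1.8, 10.8, -11.7], -70, 1.5], [[1.8, 10.8, -11.7], -77, 1.5], [[1.8, 10.8, -11.7], -84, 1.5]])

```text
time: 6.32
ee_pos: [0.5006, 0.1666, 0.2352]
tcp_rot: [55.5, 88.2, 91.6]
wrist_force: [0.3, -0.1, -0.9]
opening: 0.0172
```

play_rows(rows=[[[0, 0, 0], -7, 1.5], [[0, 0, 0], -14, 1.5], [[0, 0, 0], -21, 1.5], [[0, 0, 0], -28, 1.5], [[0, 0, 0], -35, 1.5], [[0, 0, 0], -42, 1.5], [[0, 0, 0], -50, 1.5], [[0, 0, 0], -50, 1.5], [[0, 0, 0], -50, 1.5], [[0, 0, 0], -50, 1.5]])

```text
time: 7.15
ee_pos: [0.5007, 0.1666, 0.2353]
tcp_rot: [5.8, 88.2, 91.4]
wrist_force: [-0.4, -0.2, -1.1]
opening: 0.0171
```

```bash
python3 - <<'E'
from workcell import bot
from h import *
import pickle
o=bot.get_obs(); im,d=bot.camera("wrist"); cv2.imwrite("pics/w5.png",im); pickle.dump((o,d),open("pics/w5.pkl","wb"))
cv2.imwrite("pics/w5c.png",cv2.resize(im[150:300,230:430],None,fx=4,fy=4,interpolation=cv2.INTER_CUBIC))
print(o['time'],o['q'],o['ee_pos'],rot(o['tcp_rot']).round(4),o['wrist_force'],o['opening'])
m=bot.camera_model("wrist")
print(tip(o),"tip px",proj(m,[tip(o)],o)); print(plan_tip(o,[.5001,.1698,.145],90-3.8))
E
```

```text
7.15 [17.48041766  1.46642354  6.83179447 94.87205111  1.71356548 21.87808848] [0.5006728  0.16660836 0.23525882] [[-8.000e-04 -9.971e-01  7.660e-02]
 [ 3.110e-02  7.650e-02  9.966e-01]
 [-9.995e-01  3.200e-03  3.100e-02]] [-0.35489167 -0.23736279 -1.08785287] 0.017121052400163133
[0.50130136 0.16934512 0.14560005] tip px [[322.33815089 244.38508383]]
[(-0.6, array([0.06, 0.12, 0.03])), (179.4, array([ 0.06, -0.02,  0.04]))]
```

View pics/w5.png

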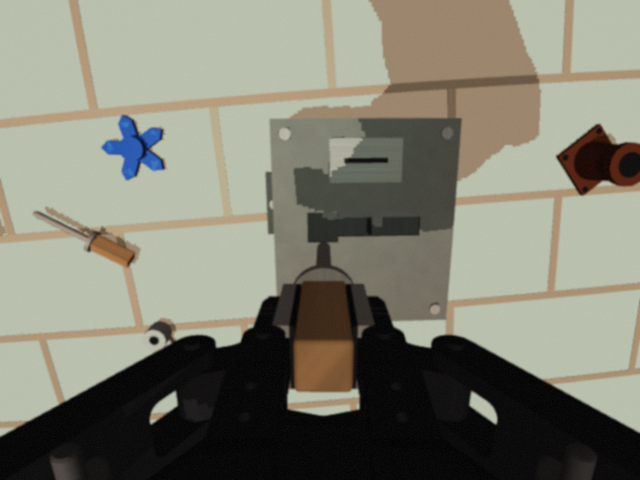

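View pics/w5c.png

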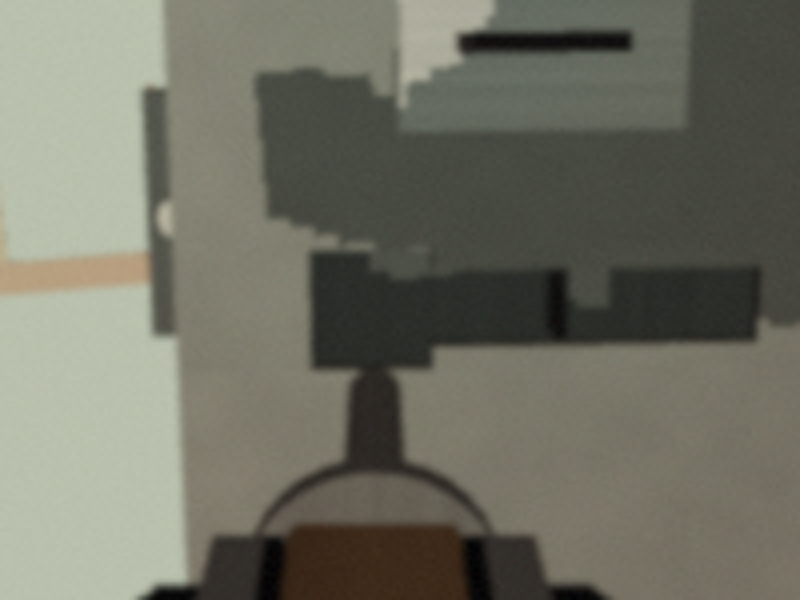

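```bash
python3 - <<'E'
from workcell import bot
from h import *
import pickle
np.set_printoptions(precision=4,suppress=True)
o,d=pickle.load(open("pics/w5.pkl","rb")); m=bot.camera_model("wrist")
f=lambda p:np.array(p)/4+[230,150]
W=at_z(m,[f(p) for p in [(312,251),(432,250),(432,367),(312,367)]],.105,o); print(W,W.mean(0))
S=at_z(m,[f(p) for p in [(757,268),(757,342)]],.105,o); print(S,S.mean(0))
v=S.mean(0)-W.mean(0); print(np.linalg.norm(v),np.degrees(np.arctan2(-v[0],v[1])))
print("slot sides",at_z(m,[f(p) for p in [(440,271),(440,346),(740,268),(740,342)]],.105,o))
for p in [(500,310),(540,300),(556,300),(590,290),(590,320),(680,300),(380,310)]:
    u,w=f(p).round().astype(int); P=at_depth(m,(u,w),d[w,u],o)[0]; print(p,P)
t=at_z(m,f((373,372)),tip(o)[2],o); print("tip seen",t,tip(o))
E
```

```text
[[0.489  0.1614 0.105 ]
 [0.4905 0.1825 0.105 ]
 [0.5119 0.1811 0.105 ]
 [0.5101 0.1595 0.105 ]] [0.5004 0.1711 0.105 ]
[[0.4985 0.2403 0.105 ]
 [0.5123 0.2402 0.105 ]] [0.5054 0.2403 0.105 ]
0.06932337346452021 -4.158514530372967
slot sides [[0.4944 0.1837 0.105 ]
 [0.5081 0.1828 0.105 ]
 [0.4983 0.2373 0.105 ]
 [0.512  0.2371 0.105 ]]
(500, 310) [0.5151 0.1987 0.0554]
(540, 300) [0.5131 0.2072 0.056 ]
(556, 300) [0.5086 0.208  0.0756]
(590, 290) [0.5047 0.2139 0.0841]
(590, 320) [0.5111 0.2136 0.0841]
(680, 300) [0.5158 0.2371 0.055 ]
(380, 310) [0.5129 0.1734 0.0558]
tip seen [[0.5005 0.17   0.1456]] [0.5013 0.1693 0.1456]
```

play_rows(rows=[[[1.5, 0.06, -0.05], 0, 1.5], [[3, 0.06, -0.1], 0, 1.5], [[4, 0.06, -0.15], 0, 1.5], [[5, 0.06, -0.15], 0, 1.5], [[6, 0.06, -0.15], 0, 1.5], [[7, 0.06, -0.15], 0, 1.5], [[8, 0.06, -0.15], 0, 1.5], [[8, 0.06, -0.15], 0, 1.5], [[8, 0.06, -0.15], 0, 1.5], [[8, 0.06, -0.15], 0, 1.5]])

```text
time: 8.03
ee_pos: [0.5, 0.1677, 0.1558]
tcp_rot: [4.6, 88.2, 90.4]
wrist_force: [-0.2, 0.6, -1.1]
opening: 0.017
```

```bash
python3 - <<'E'
from workcell import bot
from h import *
import pickle
o=bot.get_obs(); im,d=bot.camera("wrist"); cv2.imwrite("pics/w6.png",cv2.resize(im[130:330,210:470],None,fx=3,fy=3,interpolation=cv2.INTER_CUBIC)); pickle.dump((o,d),open("pics/w6.pkl","wb"))
print(o['time'],o['ee_pos'],tip(o),o['wrist_force'],o['torque'])
print(plan_tip(o,[.5003+.068*.035,.1705+.030,.065]))
E
```

```text
8.0333 [0.50004369 0.16772785 0.15576198] [0.50072276 0.17048357 0.06610416] [-0.20384488  0.62714735 -1.07632998] [-0.04026645 -0.01369323  0.0081513 ]
[(0.0, array([0.2 , 0.02, 3.  ]))]
```

View pics/w6.png

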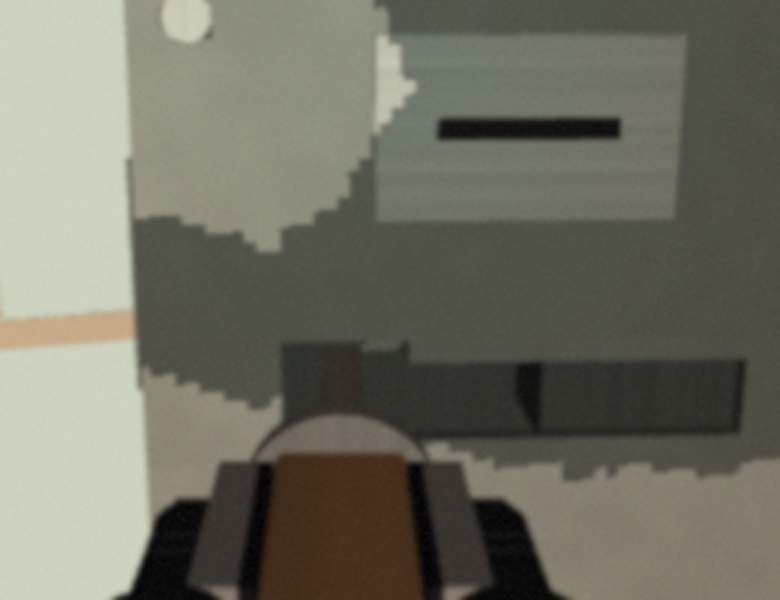

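play_rows(rows=[[[0.02, 0.02, 0.5], 0, 1.5], [[0.03, 0.02, 1], 0, 1.5], [[0.05, 0.02, 1.5], 0, 1.5], [[0.06, 0.02, 2], 0, 1.5], [[0.08, 0.02, 2.5], 0, 1.5], [[0.08, 0.02, 2.5], 0, 1.5], [[0.08, 0.02, 2.5], 0, 1.5]])

```text
time: 8.67
ee_pos: [0.5014, 0.193, 0.1551]
tcp_rot: [6.0, 88.2, 91.9]
wrist_force: [0.7, -0.1, -0.9]
opening: 0.0173
```

```bash
python3 - <<'E'
from workcell import bot
from h import *
import pickle
o=bot.get_obs(); im,d=bot.camera("wrist"); cv2.imwrite("pics/w7.png",cv2.resize(im[130:330,210:470],None,fx=3,fy=3,interpolation=cv2.INTER_CUBIC)); pickle.dump((o,d),open("pics/w7.pkl","wb"))
print(o['time'],o['ee_pos'],tip(o),o['wrist_force'],o['torque'])
E
```

```text
8.6667 [0.50141617 0.19302082 0.1551381 ] [0.50202098 0.19574949 0.06547892] [ 0.66584332 -0.06288393 -0.9014194 ] [-0.04365144  0.01215375 -0.02431486]
```

View pics/w7.png

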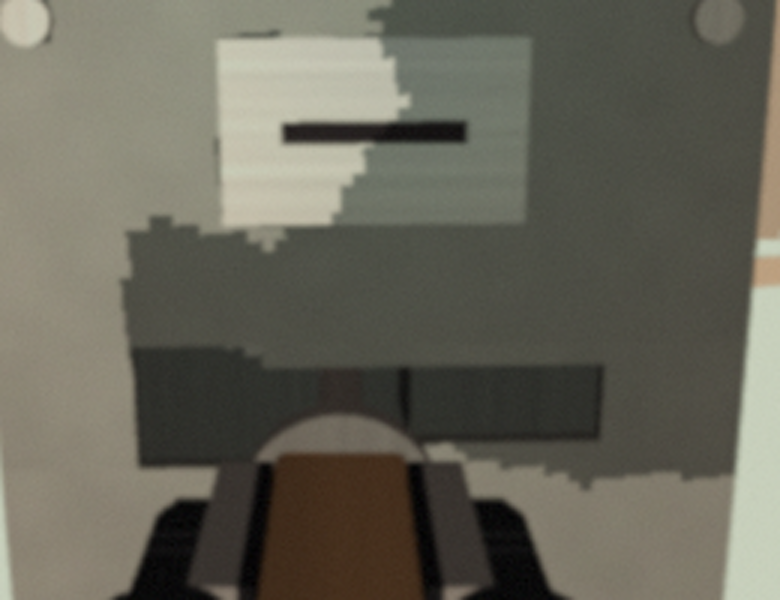

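play_rows(rows=[[[0.01, 0.01, 0.2], 0, 1.5], [[0.02, 0.01, 0.4], 0, 1.5], [[0.02, 0.01, 0.6], 0, 1.5], [[0.02, 0.01, 0.6], 0, 1.5]])

```text
time: 9.05
ee_pos: [0.5019, 0.1989, 0.1552]
tcp_rot: [5.5, 88.2, 91.3]
wrist_force: [-0.5, -0.3, -1.1]
opening: 0.0172
```

play_rows(rows=[[[0, 0, 0.05], 0, 1.5], [[0, 0, 0.1], 0, 1.5], [[0, 0, 0.1], 0, 1.5], [[0, 0, 0.1], 0, 1.5]])

```text
time: 9.38
ee_pos: [0.5019, 0.1996, 0.1553]
tcp_rot: [5.5, 88.2, 91.4]
wrist_force: [-1.5, -1.0, -0.1]
opening: 0.0175
```

play_rows(rows=[[[0, 0, 0.05], 0, 1.5], [[0, 0, 0.1], 0, 1.5], [[0, 0, 0.1], 0, 1.5], [[0, 0, 0.1], 0, 1.5]])

```text
time: 9.72
ee_pos: [0.502, 0.2006, 0.1553]
tcp_rot: [5.5, 88.2, 91.4]
wrist_force: [-0.5, -0.3, -1.6]
opening: 0.0173
```

play_rows(rows=[[[0, 0, 0.05], 0, 1.5], [[0, 0, 0.1], 0, 1.5], [[0, 0, 0.1], 0, 1.5], [[0, 0, 0.1], 0, 1.5]])

```text
time: 10.05
ee_pos: [0.502, 0.2016, 0.1553]
tcp_rot: [5.7, 88.2, 91.5]
wrist_force: [-0.2, -0.0, -1.7]
opening: 0.0171
```

play_rows(rows=[[[0, 0, 0.05], 0, 1.5], [[0, 0, 0.1], 0, 1.5], [[0, 0, 0.1], 0, 1.5], [[0, 0, 0.1], 0, 1.5]])

```text
time: 10.38
ee_pos: [0.5021, 0.2023, 0.1553]
tcp_rot: [5.7, 88.3, 91.5]
wrist_force: [-0.3, -3.2, -0.7]
opening: 0.0173
```

play_rows(rows=[[[0, 0, 0.05], 0, 1.5], [[0, 0, 0.1], 0, 1.5], [[0, 0, 0.1], 0, 1.5], [[0, 0, 0.1], 0, 1.5]])

```text
time: 10.72
ee_pos: [0.5022, 0.2029, 0.1553]
tcp_rot: [5.8, 88.3, 91.6]
wrist_force: [-0.1, -6.4, -0.3]
opening: 0.0173
```

play_rows(rows=[[[0, 0, 0.05], 0, 1.5], [[0, 0, 0.1], 0, 1.5], [[0, 0, 0.1], 0, 1.5], [[0, 0, 0.1], 0, 1.5]])

```text
time: 11.05
ee_pos: [0.5022, 0.2038, 0.1554]
tcp_rot: [5.8, 88.3, 91.6]
wrist_force: [-0.1, -5.9, -0.3]
opening: 0.0174
```

play_rows(rows=[[[0, 0, 0.05], 0, 1.5], [[0, 0, 0.1], 0, 1.5], [[0, 0, 0.1], 0, 1.5], [[0, 0, 0.1], 0, 1.5]])

```text
time: 11.38
ee_pos: [0.5023, 0.2046, 0.1554]
tcp_rot: [5.9, 88.3, 91.7]
wrist_force: [0.1, -7.2, -1.0]
opening: 0.0175
```

play_rows(rows=[[[0, 0, 0.05], 0, 1.5], [[0, 0, 0.1], 0, 1.5], [[0, 0, 0.1], 0, 1.5], [[0, 0, 0.1], 0, 1.5]])

```text
time: 11.72
ee_pos: [0.5024, 0.2054, 0.1554]
tcp_rot: [6.0, 88.4, 91.7]
wrist_force: [-0.9, -7.4, 0.1]
opening: 0.0175
```

play_rows(rows=[[[0, 0, 0.05], 0, 1.5], [[0, 0, 0.1], 0, 1.5], [[0, 0, 0.1], 0, 1.5], [[0, 0, 0.1], 0, 1.5]])

```text
time: 12.05
ee_pos: [0.5024, 0.2063, 0.1554]
tcp_rot: [6.3, 88.4, 92.1]
wrist_force: [-0.1, -8.4, 0.3]
opening: 0.0173
```

play_rows(rows=[[[0, 0, 0.05], 0, 1.5], [[0, 0, 0.05], 0, 1.5], [[0, 0, 0.05], 0, 1.5]])

```text
time: 12.3
ee_pos: [0.5024, 0.2067, 0.1553]
tcp_rot: [6.4, 88.4, 92.2]
wrist_force: [-0.8, -8.9, -0.6]
opening: 0.0172
```

```bash
python3 - <<'E'
from workcell import bot
from h import *
o=bot.get_obs(); im,d=bot.camera("top"); cv2.imwrite("pics/t8.png",cv2.resize(im[185:305,195:315],(600,600),interpolation=cv2.INTER_CUBIC))
print(o['time'],o['ee_pos'],tip(o),o['wrist_force'],o['torque'])
E
```

```text
12.3 [0.50240419 0.20672167 0.15534427] [0.50300718 0.2091818  0.06567731] [-0.84174689 -8.89522748 -0.64439284] [-2.55652299  0.13092446 -0.02667156]
```

View pics/t8.png

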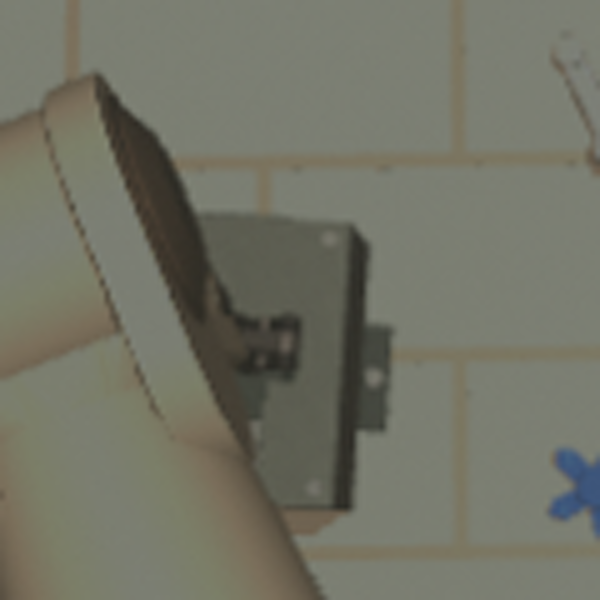

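play_rows(rows=[[[0, 0, 0.05], 0, 1.5], [[0, 0, 0.05], 0, 1.5], [[0, 0, 0.05], 0, 1.5], [[0, 0, 0.05], 0, 1.5]])

```text
time: 12.68
ee_pos: [0.5024, 0.2072, 0.1554]
tcp_rot: [6.4, 88.4, 92.2]
wrist_force: [-0.4, -9.0, 0.3]
opening: 0.0174
```

```bash
python3 - <<'E'
from workcell import bot
from h import *
o=bot.get_obs(); im,d=bot.camera("side"); cv2.imwrite("pics/t9.png",cv2.resize(im[140:260,210:360],(750,600),interpolation=cv2.INTER_CUBIC))
print(o['time'],o['ee_pos'],tip(o),o['wrist_force'],o['torque'])
E
```

```text
12.6833 [0.50243308 0.20717119 0.15535365] [0.50303532 0.20962263 0.06568644] [-0.40476476 -8.95880254  0.2883328 ] [-2.64502087e+00  1.96221306e-01  5.70535763e-04]
```

View pics/t9.png

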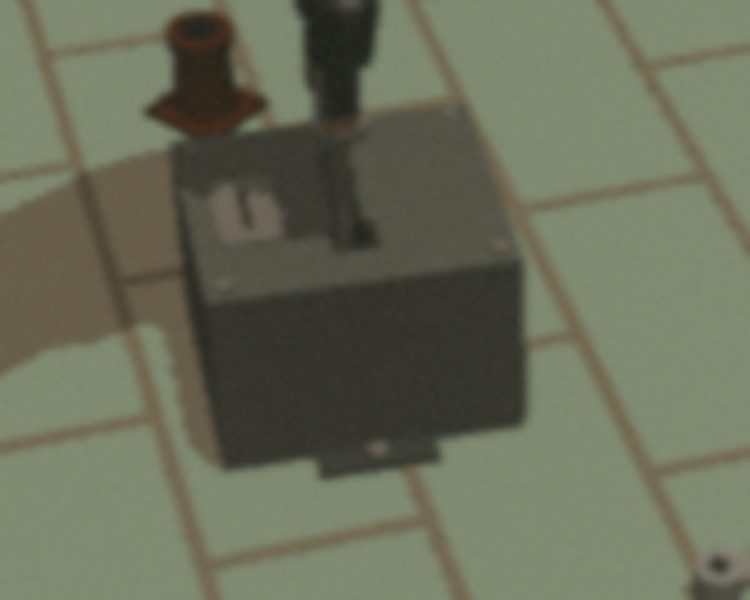

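play_rows(rows=[[[0, 0, 0.03], 0, 1.5], [[0, 0, 0.06], 0, 1.5], [[0, 0, 0.06], 0, 1.5], [[0, 0, 0.06], 0, 1.5]])

```text
time: 13.07
ee_pos: [0.5025, 0.2077, 0.1554]
tcp_rot: [6.3, 88.4, 92.1]
wrist_force: [-0.1, -9.5, -0.5]
opening: 0.0172
```

```bash
python3 - <<'E'
from workcell import bot
from h import *
o=bot.get_obs(); im,d=bot.camera("side"); cv2.imwrite("pics/t10.png",cv2.resize(im[140:260,210:360],(750,600),interpolation=cv2.INTER_CUBIC))
print(o['time'],o['ee_pos'],tip(o),o['wrist_force'],o['torque'])
E
```

```text
13.0667 [0.50249759 0.20766199 0.15537335] [0.50310392 0.21009369 0.06570564] [-0.10186987 -9.49189837 -0.45486417] [-2.7390831   0.09521716 -0.05192136]
```

View pics/t10.png

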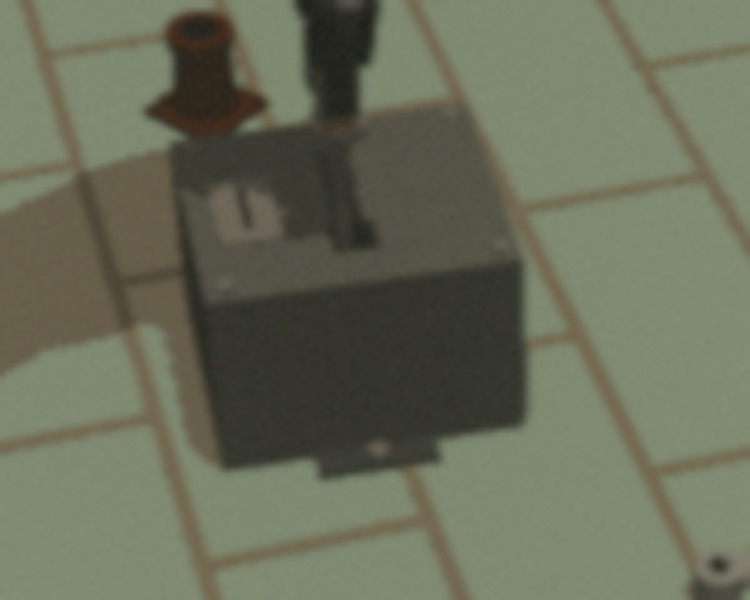

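play_rows(rows=[[[0, 0, 0.03], 0, 1.5], [[0, 0, 0.06], 0, 1.5], [[0, 0, 0.06], 0, 1.5], [[0, 0, 0.06], 0, 1.5]])

```text
time: 13.45
ee_pos: [0.5025, 0.2081, 0.1554]
tcp_rot: [6.5, 88.4, 92.2]
wrist_force: [-0.7, -10.8, 0.3]
opening: 0.0172
```

```bash
python3 - <<'E'
from workcell import bot
from h import *
o=bot.get_obs(); im,d=bot.camera("side"); cv2.imwrite("pics/t11.png",cv2.resize(im[140:260,210:360],(750,600),interpolation=cv2.INTER_CUBIC))
print(o['time'],o['ee_pos'],tip(o),o['wrist_force'],o['torque'])
E
```

```text
13.45 [0.50251742 0.20814102 0.15537001] [0.50312005 0.2105425  0.06570145] [ -0.69087777 -10.81310298   0.31277423] [-2.9446932  0.1839268  0.0075305]
```

View pics/t11.png

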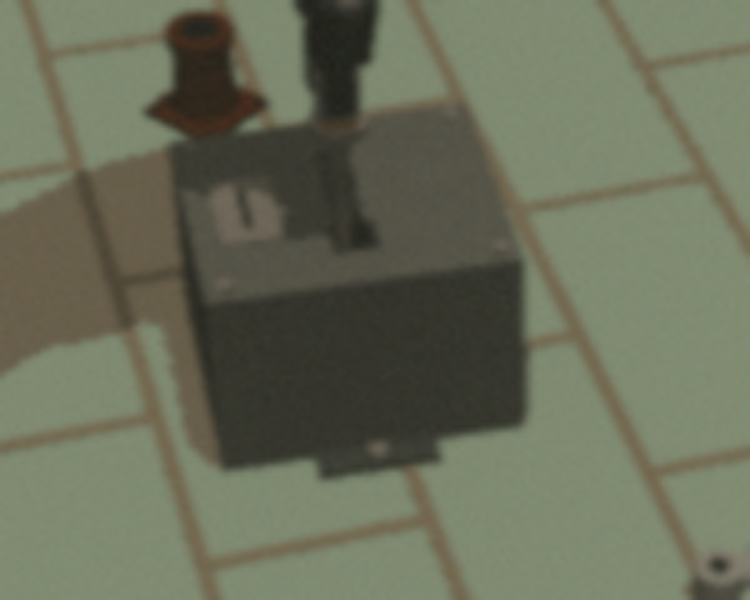

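```bash
python3 - <<'E'
from workcell import bot
from h import *
o=bot.get_obs(); im,d=bot.camera("top"); a=cv2.resize(im[185:305,195:275],(400,600),interpolation=cv2.INTER_CUBIC)
im2,d2=bot.camera("wrist"); b=cv2.resize(im2,(400,300)); c=cv2.resize(im2[200:300,260:400],(400,300),interpolation=cv2.INTER_CUBIC)
cv2.imwrite("pics/t12.png",np.hstack([a,np.vstack([b,c])])); o=bot.get_obs();print(o['wrist_force'])
E
```

```text
[ -0.02144332 -10.10668878   0.29733173]
```

View pics/t12.png

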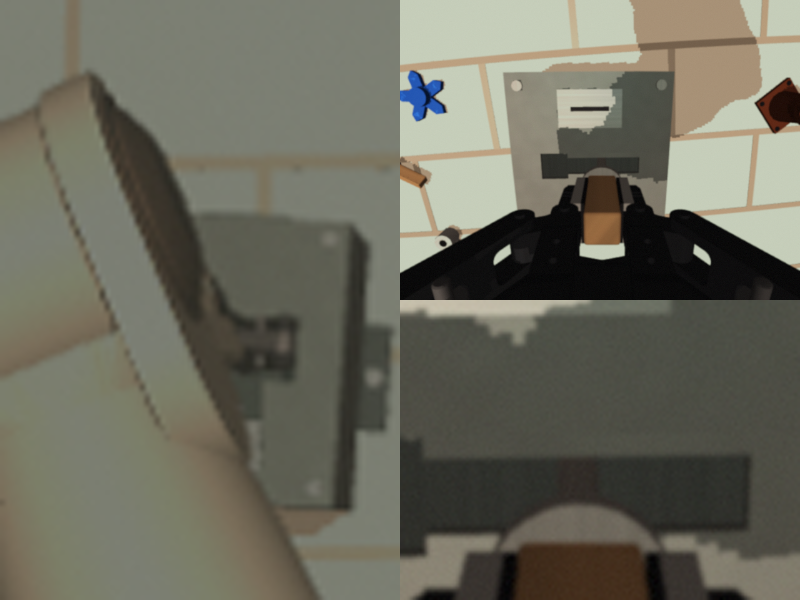

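play_rows(rows=[[[0, 0, 0.02], 0, 1.5], [[0, 0, 0.05], 0, 1.5], [[0, 0, 0.05], 0, 1.5], [[0, 0, 0.05], 0, 1.5]])

```text
time: 13.93
ee_pos: [0.5025, 0.2086, 0.1554]
tcp_rot: [6.5, 88.4, 92.3]
wrist_force: [-0.8, -10.4, 0.9]
opening: 0.0174
```

```bash
python3 - <<'E'
from workcell import bot
from h import *
o=bot.get_obs(); im,d=bot.camera("side"); a=cv2.resize(im[140:260,210:330],(400,400),interpolation=cv2.INTER_CUBIC)
im,d=bot.camera("top"); b=cv2.resize(im[185:305,195:315],(400,400),interpolation=cv2.INTER_CUBIC)
cv2.imwrite("pics/t13.png",np.hstack([a,b])); print(o['time'],o['ee_pos'],o['wrist_force'],o['torque'],bot.get_obs()['wrist_force'])
E
```

```text
13.9333 [0.50253061 0.20863068 0.15538618] [ -0.83991154 -10.38433522   0.94997991] [-3.00305445  0.16844347 -0.07240227] [  0.05675048 -10.36004599   0.55596218]
```

View pics/t13.png

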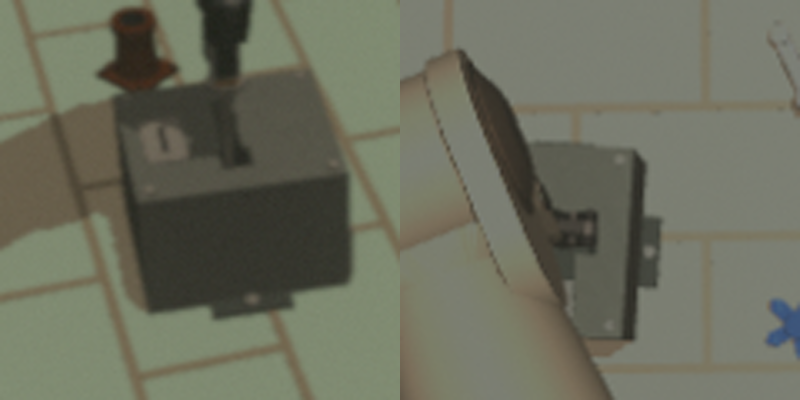

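play_rows(rows=[[[0, 0, 0.02], 0, 1.5], [[0, 0, 0.05], 0, 1.5], [[0, 0, 0.05], 0, 1.5], [[0, 0, 0.05], 0, 1.5]])

```text
time: 14.37
ee_pos: [0.5026, 0.2093, 0.1554]
tcp_rot: [6.6, 88.4, 92.4]
wrist_force: [-0.6, -9.2, -0.2]
opening: 0.017
```

```bash
python3 - <<'E'
from workcell import bot
from h import *
o=bot.get_obs(); im,d=bot.camera("side"); a=cv2.resize(im[140:260,210:330],(400,400),interpolation=cv2.INTER_CUBIC)
im,d=bot.camera("top"); b=cv2.resize(im[185:305,195:315],(400,400),interpolation=cv2.INTER_CUBIC)
cv2.imwrite("pics/t14.png",np.hstack([a,b])); print(o['time'],o['ee_pos'],o['wrist_force'],o['torque'],bot.get_obs()['wrist_force'])
E
```

```text
14.3667 [0.50255579 0.20934279 0.15536411] [-0.63320793 -9.19174585 -0.17153506] [-2.6713588   0.10952914  0.01335465] [-0.51548231 -8.58585683 -0.93295334]
```

View pics/t14.png

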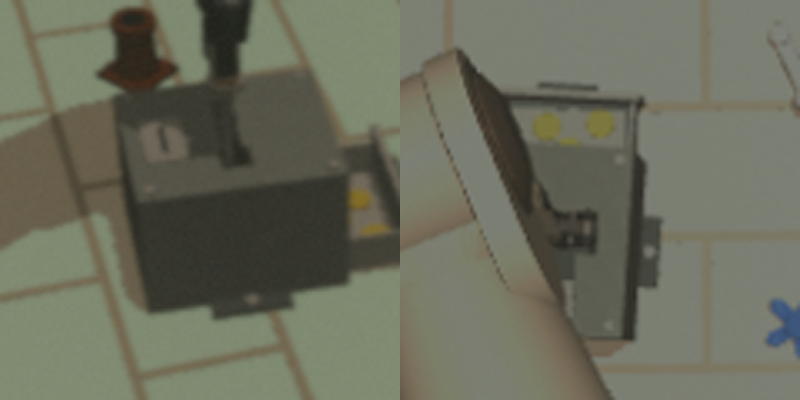

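The tray is open, with coins visible and no overload. I'm backing off to the window.

```bash
python3 - <<'E'
from workcell import bot
from h import *
o=bot.get_obs(); print(tip(o),plan_tip(o,[.5007,.1705,.066]))
E
```

```text
[0.50315222 0.2117595  0.06568919] [(0.0, array([-0.15, -0.06, -4.13]))]
```

play_rows(rows=[[[-0.02, -0.01, -0.5], 0, 1.5], [[-0.04, -0.02, -1], 0, 1.5], [[-0.06, -0.03, -1.7], 0, 1.5], [[-0.1, -0.04, -2.4], 0, 1.5], [[-0.12, -0.05, -3.1], 0, 1.5], [[-0.14, -0.06, -3.7], 0, 1.5], [[-0.15, -0.06, -4.15], 0, 1.5], [[-0.15, -0.06, -4.15], 0, 1.5], [[-0.15, -0.06, -4.15], 0, 1.5], [[-0.15, -0.06, -4.15], 0, 1.5]])

```text
time: 15.3
ee_pos: [0.5004, 0.1694, 0.1559]
tcp_rot: [5.4, 88.2, 91.2]
wrist_force: [-0.6, 0.3, -1.9]
opening: 0.0172
```

```bash
python3 - <<'E'
from workcell import bot
from h import *
o=bot.get_obs(); im,d=bot.camera("wrist"); cv2.imwrite("pics/w15.png",cv2.resize(im[130:330,210:470],None,fx=3,fy=3,interpolation=cv2.INTER_CUBIC))
print(tip(o),o['wrist_force'],o['torque'],rot(o['tcp_rot']).round(4))
E
```

```text
[0.50098837 0.17218788 0.06620297] [-0.57374321  0.32836877 -1.90469972] [-0.02820528  0.0148813  -0.01269912] [[-7.000e-04 -9.974e-01  7.270e-02]
 [ 3.130e-02  7.260e-02  9.969e-01]
 [-9.995e-01  3.000e-03  3.120e-02]]
```

View pics/w15.png

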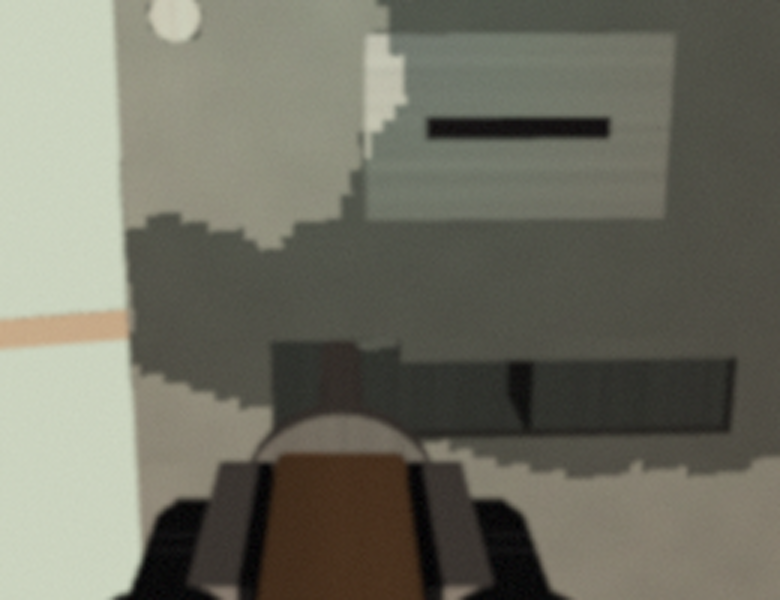

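play_rows(rows=[[[-1.5, 0, 0], 0, 1.5], [[-3, 0, 0], 0, 1.5], [[-5, 0, 0], 0, 1.5], [[-7, 0, 0], 0, 1.5], [[-8.5, 0, 0], 0, 1.5], [[-8.5, 0, 0], 0, 1.5], [[-8.5, 0, 0], 0, 1.5]])

```text
time: 15.93
ee_pos: [0.5007, 0.167, 0.2409]
tcp_rot: [3.6, 88.2, 89.5]
wrist_force: [0.1, 0.2, -2.1]
opening: 0.0175
```

```bash
python3 - <<'E'
from workcell import bot
from h import *
o=bot.get_obs(); print(tip(o),plan_tip(o,[.4846,-.2137,.13]),o['q'])
E
```

```text
[0.50145324 0.16981008 0.15127153] [(0.0, array([  0.92,  -1.1 , -38.42]))] [17.51998631  1.55636448  7.55671108 95.44081652  1.71815824 21.67502613]
```

play_rows(rows=[[[0, -0.2, -3], 0, 1.5], [[0, -0.4, -7], 0, 1.5], [[0, -0.6, -11], 0, 1.5], [[0, -0.8, -15], 0, 1.5], [[0, -1.1, -19], 0, 1.5], [[0, -1.1, -23], 0, 1.5], [[0, -1.1, -27], 0, 1.5], [[0, -1.1, -31], 0, 1.5], [[0.3, -1.1, -35], 0, 1.5], [[0.6, -1.1, -38.4], 0, 1.5], [[0.6, -1.1, -38.4], 0, 1.5], [[0.6, -1.1, -38.4], 0, 1.5]])

```text
time: 16.93
ee_pos: [0.4826, -0.218, 0.2206]
tcp_rot: [10.5, 88.1, 96.2]
wrist_force: [0.4, 0.2, -1.4]
opening: 0.0175
```

play_rows(rows=[[[0, 0, 0], 0, 1.5], [[0, 0, 0], 0, 1.5]])

```text
time: 17.1
ee_pos: [0.4835, -0.2157, 0.2224]
tcp_rot: [6.5, 88.2, 92.4]
wrist_force: [-0.1, 0.1, -0.6]
opening: 0.0174
```

```bash
python3 - <<'E'
from workcell import bot
from h import *
import pickle
o=bot.get_obs(); im,d=bot.camera("wrist"); cv2.imwrite("pics/w16.png",im); cv2.imwrite("pics/w16c.png",cv2.resize(im[140:320,220:440],None,fx=3.3,fy=3.3,interpolation=cv2.INTER_CUBIC))
pickle.dump((o,d),open("pics/w16.pkl","wb"))
m=bot.camera_model("wrist")
print(tip(o),proj(m,[tip(o),[.4846,-.2137,.085]],o),rot(o['tcp_rot']).round(4),o['q'])
E
```

```text
[ 0.48406846 -0.21292765  0.13271245] [[322.33973279 244.38182534]
 [319.36510787 227.30840285]] [[-0.0013 -0.9974  0.0716]
 [ 0.0316  0.0715  0.9969]
 [-0.9995  0.0036  0.0315]] [-24.91199342   2.80468731   6.77279977  94.80179046   1.61149528
 -20.81955634]
```

View pics/w16c.png

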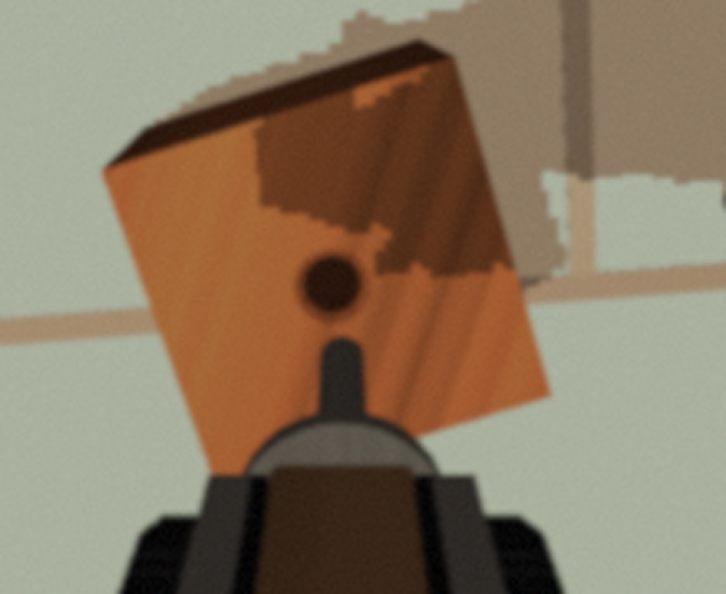

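```bash
python3 - <<'E'
from workcell import bot
from h import *
import pickle
o,d=pickle.load(open("pics/w16.pkl","rb")); m=bot.camera_model("wrist")
print("hole",at_z(m,(320.3,225.8),.085,o),"tip",at_z(m,(323.5,243.6),tip(o)[2],o),tip(o))
o=bot.get_obs(); print(tip(o)); print(plan_tip(o,[.4846,-.2137,.09]),plan_tip(o,[.4846,-.2125,.012]))
E
```

```text
hole [[ 0.48352475 -0.21293572  0.085     ]] tip [[ 0.48362851 -0.21218235  0.13271245]] [ 0.48406846 -0.21292765  0.13271245]
[ 0.48420627 -0.21280837  0.13299714]
[(0.0, array([ 4.29, -0.06, -0.22]))] [(0.0, array([12.09, -0.08, -0.34]))]
```

play_rows(rows=[[[1, -0.02, -0.1], 0, 1.5], [[2, -0.04, -0.21], 0, 1.5], [[3, -0.04, -0.21], 0, 1.5], [[4, -0.04, -0.21], 0, 1.5], [[4, -0.04, -0.21], 0, 1.5], [[4, -0.04, -0.21], 0, 1.5]])

```text
time: 17.65
ee_pos: [0.4832, -0.2173, 0.1818]
tcp_rot: [8.3, 88.2, 94.1]
wrist_force: [0.1, -0.3, -1.6]
opening: 0.0174
```

```bash
python3 - <<'E'
from workcell import bot
from h import *
import pickle
o=bot.get_obs(); im,d=bot.camera("wrist"); cv2.imwrite("pics/w17c.png",cv2.resize(im[200:300,260:390],None,fx=6,fy=6,interpolation=cv2.INTER_CUBIC))
m=bot.camera_model("wrist")
print(tip(o),proj(m,[tip(o),[.4846,-.2137,.085]],o),o['wrist_force'])
E
```

```text
[ 0.4836935  -0.21446811  0.09217986] [[322.33926626 244.38251863]
 [323.31049895 242.565601  ]] [ 0.05798234 -0.34481625 -1.56573409]
```

View pics/w17c.png

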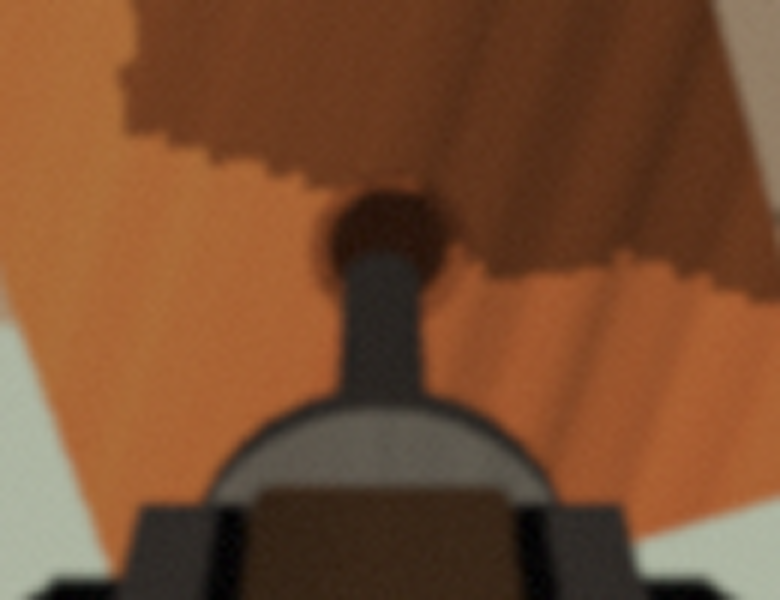

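play_rows(rows=[[[0.5, -0.02, 0.04], 0, 1.5], [[1, -0.02, 0.04], 0, 1.5], [[1.6, -0.02, 0.03], 0, 1.5], [[2.4, -0.02, 0.02], 0, 1.5], [[3, -0.02, 0.01], 0, 1.5], [[3, -0.02, 0.01], 0, 1.5]])

```text
time: 18.2
ee_pos: [0.4832, -0.2163, 0.151]
tcp_rot: [9.4, 88.2, 95.2]
wrist_force: [-0.2, 0.7, -2.3]
opening: 0.0171
```

play_rows(rows=[[[0.8, 0, -0.01], 0, 1.5], [[1.6, 0, -0.03], 0, 1.5], [[2.4, 0, -0.04], 0, 1.5], [[3.2, 0, -0.05], 0, 1.5], [[4, 0, -0.06], 0, 1.5], [[4.5, 0, -0.07], 0, 1.5], [[4.8, 0, -0.08], 0, 1.5], [[4.8, 0, -0.08], 0, 1.5], [[4.8, 0, -0.08], 0, 1.5]])

```text
time: 18.95
ee_pos: [0.4838, -0.2159, 0.1049]
tcp_rot: [5.4, 88.2, 91.2]
wrist_force: [0.3, 0.5, -0.7]
opening: 0.0171
```

```bash
python3 - <<'E'
from workcell import bot
from h import *
o=bot.get_obs(); print(tip(o),o['wrist_force'],o['torque'])
E
```

```text
[ 0.48441928 -0.21318871  0.01527866] [ 0.29172218  0.48494422 -0.66513931] [-0.00815527  0.06327807 -0.05932977]
```

play_rows(rows=[[[0.2, 0, 0], 0, 1.5], [[0.4, 0, -0.01], 0, 1.5], [[0.4, 0, -0.01], 0, 1.5], [[0.4, 0, -0.01], 0, 1.5]])

```text
time: 19.28
ee_pos: [0.4838, -0.2159, 0.1008]
tcp_rot: [5.3, 88.2, 91.2]
wrist_force: [-0.0, -0.2, -2.2]
opening: 0.0172
```

play_rows(rows=[[[0.1, 0, 0], 0, 1.5], [[0.1, 0, 0], 0, 1.5], [[0.1, 0, 0], 0, 1.5], [[0.1, 0, 0], 0, 1.5]])

```text
time: 19.62
ee_pos: [0.4839, -0.2159, 0.1001]
tcp_rot: [4.8, 88.2, 90.6]
wrist_force: [0.3, 0.1, 2.0]
opening: 0.0173
```

play_rows(rows=[[[0, 0, 0], 0, 2.2], [[0, 0, 0], 0, 2.6], [[0, 0, 0], 0, 3.2], [[0, 0, 0], 0, 4], [[0, 0, 0], 0, 5], [[0, 0, 0], 0, 5], [[0, 0, 0], 0, 5], [[0, 0, 0], 0, 5]])

```text
time: 20.28
ee_pos: [0.4837, -0.2159, 0.0998]
tcp_rot: [5.5, 88.2, 91.4]
wrist_force: [-0.0, -1.1, -0.7]
opening: 0.0498
```

play_rows(rows=[[[-1, 0, 0], 0, 5], [[-3, 0, 0], 0, 5], [[-6, 0, 0], 0, 5], [[-10, 0, 0], 0, 5], [[-14, 0, 0], 0, 5], [[-17, 0, 0], 0, 5], [[-17, 0, 0], 0, 5], [[-17, 0, 0], 0, 5], [[-17, 0, 0], 0, 5]])

```text
time: 21.03
ee_pos: [0.4839, -0.2212, 0.2697]
tcp_rot: [5.5, 88.2, 91.3]
wrist_force: [-0.4, -0.1, -0.6]
opening: 0.0499
```

```bash
python3 - <<'E'
from workcell import bot
from h import *
o=bot.get_obs(); im,d=bot.camera("wrist"); m=bot.camera_model("wrist")
a=cv2.resize(im[140:320,220:440],(440,360),interpolation=cv2.INTER_CUBIC)
im2,_=bot.camera("side"); b=cv2.resize(im2[130:370,230:390],(360,540),interpolation=cv2.INTER_CUBIC)
c=np.zeros((540,440,3),np.uint8); c[:360]=a
cv2.imwrite("pics/f1.png",np.hstack([c,b]))
cv2.imwrite("pics/f2.png",cv2.resize(im2[250:370,280:370],(450,600),interpolation=cv2.INTER_CUBIC))
print(o['time'],o['ee_pos'],o['wrist_force'],o['opening'])
print(proj(m,[[.4846,-.2137,.09],[.4846,-.2137,.14]],o), d[int(proj(m,[[.4846,-.2137,.14]],o)[0,1]),int(proj(m,[[.4846,-.2137,.14]],o)[0,0])])
E
```

```text
21.0333 [ 0.48388391 -0.22117255  0.26971759] [-0.36079439 -0.14706035 -0.64037291] 0.049861086342640394
[[324.79513565 214.467945  ]
 [327.30604766 228.55132035]] 0.27908772
```

View pics/f1.png

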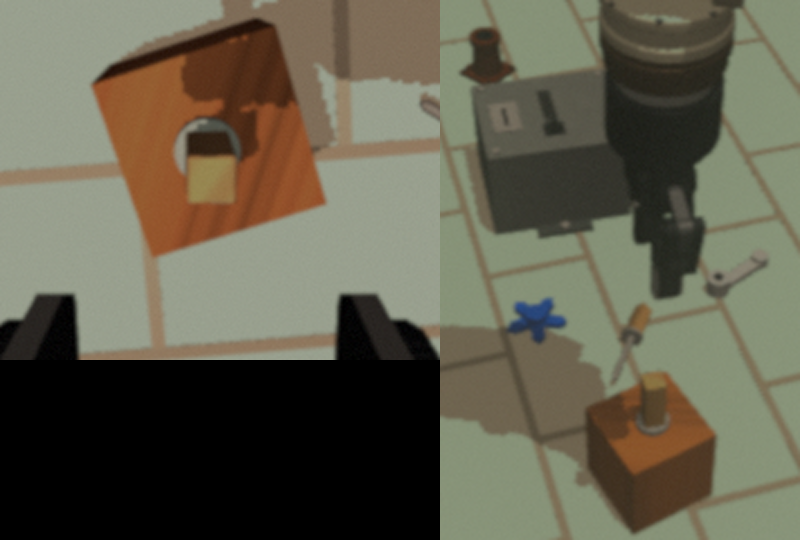

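View pics/f2.png

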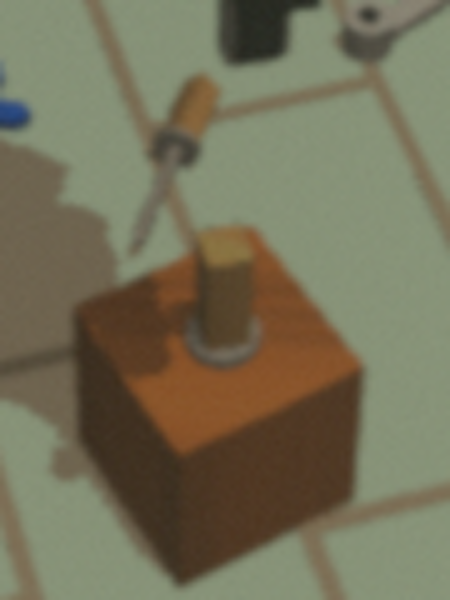

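```bash
python3 - <<'E'
from workcell import bot
from h import *
im,d=bot.camera("top"); im0=cv2.imread("pics/top0.png")
cv2.imwrite("pics/f3.png",np.vstack([cv2.resize(x[190:300,200:420],(600,300),interpolation=cv2.INTER_CUBIC) for x in (im0,im)]))
E
```

```text
(no output)
```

View pics/f3.png

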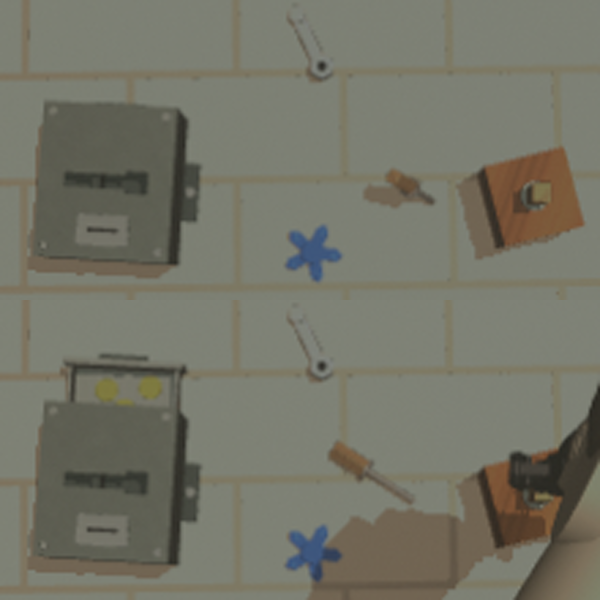

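```bash
python3 - <<'E'
from workcell import bot
print(bot.get_obs()['time'],bot.job_done())
E
```

```text
the job is handed in; nothing more can be done
21.1833 None
```

The job is done and handed in at 21.2 s: the coin tray is open and the larger pin is back in its stand. I took the pin out of the stand and lowered it through the square window. I then slid it along the slot to the catch and pushed in steps of 0.5–1 mm until the tray sprang out. The highest force read at the end of a step was 10.8 N.

**Last checks:**
- The side and wrist pictures show the pin upright in the stand with its collar flat on the block.
- The top picture shows the tray out with the coins visible.
- The crank and star have not moved; I did not compare the bushing and plunger pictures one against the other.
- The fingers are clear, about 17 cm above where they let go of the pin.

**What disagreed or went wrong:**
- **Catch force:** the catch let go at about 10.5 N at the wrist, above the 9 N expected but below 15 N.
- **Wrist limit:** on the way to the box the last joint reached its limit, which left the tool tilted about 1.8°. I turned the gripper half round and allowed for the tilt; everything still fitted.
- **Small pin:** the first picture shows it upright but leaning, and it was lying flat by 1.15 s. The arm was not near it, so I take it to have fallen on its own.

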